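# Find the box spanner that fits the ledge's stay-bracket nut

### The arm

A 6-joint arm with a two-finger parallel gripper is mounted at the origin on the work surface. World frame = base frame: x ahead of the robot, y to its left, z up, the work surface at z = 0. Lengths are in m, angles in degrees, forces in N, time in s.
With the tool pointing down it reaches from about 0.4 to 0.825 m from the base axis. Payload 7 kg.
Tool frame: the origin (TCP) lies on the centre line of the jaws, within the pads' length; the fingertips stand 19 mm ahead of it and the grasp point (between the pads) is the TCP; z points along the fingers, y is the line along which they close (so a half turn about z gives the same grasp; the last joint's range is limited). The gripper opens to 88 mm and grips with 3 to 60 N. Pads are 19 mm wide; open, the fingers measure 130 mm over their backs; the gripper's body (78 mm by 193 mm) begins 47 mm behind the grasp point.
Start: joints at [-48.868, 20.546, 0.682, 0, -70.136, -16.507], TCP at [0.281, -0.614, 0.246] pointing down, gripper open.
Joint ranges: [-176.03, 176.03], [-82.01, 121.73], [-58.28, 71.71], [-173.87, 95.51], [-174.79, -0.11], [-173.66, 173.66]. Speed limits (degrees/s): [136.94, 136.94, 172.46, 180, 180, 180].

### API

Orientations are given as [roll, pitch, yaw] about the fixed x, y, z axes, in that order (R = Rz(yaw) Ry(pitch) Rx(roll)).
In Python, from plant import * gives the robot as it stands. The module is installed in compiled form; this text tells all that it offers.
- The arm moves only by the tool play_rows, never from a script. Its argument "deltas" is a list of rows, each a list of 6 numbers: the shift along the world's x, y, z scaled (see below), then the turn, a rotation vector about the world's x, y, z scaled (see below). A call has 1 to 10 rows; each row shifts and turns the commanded pose from where the row before left it; what a row does not reach is not made up. The controller multiplies each number of a shift by 800 mm and each number of a turn by 180 degrees. A row lasts 1/10 s, in which the tool goes at most 50 mm and 8.59 degrees, less where a joint would pass 70% of its speed; a pose out of reach is approached as far as the arm can. A call with a number of a shift or a turn outside -1 to 1 is refused whole. A call with a gripper value outside its range is refused whole. "gripper" is the gripper command: -1 is shut, 1 is fully open, values between are in proportion, set as the call begins (left out, the last holds). The fingers move at their own pace and stop on an object; the grip force is fixed at half the most. Time passes only in rows, so rows that do not move let the fingers close. It gives the time, the measured TCP pose, the force, the opening and the grip force at its end, in the units of the state.
- get_obs(): the state, without advancing time (a new reading comes with each control period).
- snapshot(name): name is "scene" or "top" or "wrist"; returns (picture, depth): 384x512x3 uint8, blue, green, red; 384x512 float32, m along the optical axis (not along the pixel's ray), 0 where there is no reading.
- camera_model(name): a dict with "fx", "fy", "cx", "cy" (pixels), "k1" (the pictures are not rectified: a ray, as slopes to the right and down, at radius r is drawn at 1 + k1 r^2 times it, then the intrinsics apply), "world_to_cam" (4x4, takes a point from world to camera coordinates). Camera axes: x right, y down, z forward; pixel columns grow to the right and rows downward; lengths in m; the calibration is good to about 2 mm. A picture is of the moment at which its call begins: read the wrist's pose just before it. camera_model takes no time and is no camera call; for the wrist camera it gives the pose at the moment of the call.
- close_job(): hands the job in; it is judged then, once.
The state is a dict: "clock": time; "joint_pos": joint angles; "qvel": joint speeds; "tau": joint torques, N m; "tool_pos": TCP position; "orientation": TCP orientation; "force": force on the tool from outside, world axes, zero at the start; "moment": the same for the moment, N m; "opening": finger opening in m; "gripper_force": force on a finger pad.
Only numpy, scipy, OpenCV 4.12 (cv2) and the standard library are available. Lean on these libraries where they do the work, as an engineer would, in place of code of your own. Each camera call takes 0.05 s, during which the arm holds its last target. There are 200 camera calls.

### The job

The nut on the grey bracket of the fold-down ledge needs one of the three stubby box spanners, and nobody remembers which: try them on it and find the one that goes fully home over the nut, down to the plate. Stand any spanner that does not fit back upright on the cork mat, and finish while still gripping the right one, held upright and fully seated on the nut. Leave the vitamin organizer, tumbler, mug and teaspoon where they are.

Things in the scene. Friction and masses are not known exactly. Their poses are not given: they have to be found in the camera images.
- nut_seat (a point): Point on the bracket plate's top face on the nut's axis, 8 mm above the ledge, z up. Here stands a fixed brass hex nut, 14 mm tall (hexagon 10 mm, then a cone 4 mm high, 3 mm smaller in radius at the top), two flats facing this frame's x axis, the others every 60 deg. It is 12, 18 or 24 mm across flats, not always the same; turn the spanner's hexagon to match within about 6 deg.
- collar_top (a point): On the nut's axis at the top of the fixed steel collar round the nut, 8 mm above the plate, inside radius 13, 16.5 or 20 mm to suit the nut's size. The fitting spanner (2 mm wider inside than the nut) passes both and its foot reaches the plate. A too small one stops on the nut, foot 12 to 14 mm above the plate; a too large one on the collar, foot 8 mm above the plate.
- bracket: Fixed bracket; origin on the ledge under the nut, same axes as nut_seat. Grey plate 110 mm wide (y), 8 mm thick, from 45 mm before the nut (-x) to beyond it; a dark steel hinge housing, 34 mm high above the ledge, 114 mm wide, covers it from 63 to 133 mm along +x.
- mat: Fixed cork mat 180 mm (x) by 360 mm (y), 3 mm thick, origin at the centre of its underside. The three spanners stand on it in a row along its y, about 100 mm apart, in any order.
- red_centre (a point): Centre (half-way up) of the red box spanner: 70 mm tall, loose, standing mouth down. Lower 28 mm: hexagonal steel tube, 14 mm across flats inside, 20 outside, open below. Upper 42 mm: solid red plastic grip 26 x 26 mm, its middle 14 mm above this point. z up along it; tube flats face its x axis and every 60 deg, grip faces its x and y axes.
- yellow_centre (a point): Centre (half-way up) of the yellow box spanner: 70 mm tall, loose, standing mouth down. Lower 28 mm: hexagonal steel tube, 20 mm across flats inside, 26 outside, open below. Upper 42 mm: solid yellow plastic grip 26 x 26 mm, its middle 14 mm above this point. z up along it; tube flats face its x axis and every 60 deg, grip faces its x and y axes.
- blue_centre (a point): Centre (half-way up) of the blue box spanner: 70 mm tall, loose, standing mouth down. Lower 28 mm: hexagonal steel tube, 26 mm across flats inside, 32 outside, open below. Upper 42 mm: solid blue plastic grip 26 x 26 mm, its middle 14 mm above this point. z up along it; tube flats face its x axis and every 60 deg, grip faces its x and y axes.
- spanner_red: The whole red box spanner; origin at the centre of its foot (its lower end), z up along it, same axes as its centre point. About 130 g; its foot is 35 mm below its centre.
- spanner_yellow: The whole yellow box spanner; origin at the centre of its foot (its lower end), z up along it, same axes as its centre point. About 130 g; its foot is 35 mm below its centre.
- spanner_blue: The whole blue box spanner; origin at the centre of its foot (its lower end), z up along it, same axes as its centre point. About 130 g; its foot is 35 mm below its centre.
- organizer: Bystander: loose vitamin organizer, clear hard plastic with seven green and blue lids, 46 x 210 x 27 mm, long along its y; origin under its centre.
- tumbler: Bystander: loose glass tumbler, 68 mm across, 100 mm tall; origin under its centre.
- mug: Bystander: loose white ceramic mug, 80 mm across plus a handle at its +y, 90 mm tall; origin under its centre.
- teaspoon: Bystander: loose steel teaspoon, 140 mm long, lying flat along its x; origin under its middle.
There are look-alikes about, which are no part of the job. Leave any green or turquoise look-alike of the spanner_yellow alone.

How it is judged:
By the outcome, as a careful person would: the job done as asked, in the order asked, and still so for the second after the job is handed in, while the arm keeps its last pose, push and grip.
It also fails if it takes over 72 s, if anything falls off the work surface, if the arm or the gripper's body presses on something with over 40 N, if the wrist force passes 120 N, or if a joint passes its speed limit or range.

## Working session

There is one attempt and no reset: what is moved stays moved. The work goes in short steps, Python scripts to look and compute and a tool call to move; the robot and the scene stay as the last step left them, time stands still between calls to the robot, and variables do not carry over. Pictures are saved under pics/ and viewed, at most 10 in all, crops included, and the job is handed in when it is done.

Besides the shell and the picture viewer there is one more tool, called after ">>>" by a JSON object that holds its "api" and its "payload". play_rows: Moves the arm, as the interface text tells. Its arguments: {"type":"object","properties":{"deltas":{"type":"array","items":{"type":"array","items":{"type":"number","minimum":-1,"maximum":1}}},"gripper":{"type":"number"}},"required":["deltas"]}

```bash
mkdir -p pics; cat > h.py <<'E'
from plant import *
import numpy as np, cv2
def snap(n,tag):
    c=camera_model(n); p,d=snapshot(n); cv2.imwrite(f'pics/{tag}.png',p); np.savez(f'pics/{tag}.npz',p=p,d=d,**c); return p,d,c
def load(tag):
    z=np.load(f'pics/{tag}.npz'); return z['p'],z['d'],{k:z[k] for k in z.files if k not in 'pd'}
def cloud(d,c):
    v,u=np.mgrid[0:d.shape[0],0:d.shape[1]]
    x=(u-c['cx'])/c['fx']; y=(v-c['cy'])/c['fy']; a,b=x.copy(),y.copy()
    for _ in range(8):
        s=1+c['k1']*(a*a+b*b); a,b=x/s,y/s
    P=np.stack([a*d,b*d,d,np.ones_like(d)],-1)
    W=P@np.linalg.inv(c['world_to_cam']).T
    W=W[...,:3]; W[d<=0]=np.nan; return W
E
python3 - <<'E'
from h import *
a=snap('scene','s0')[0];b=snap('top','t0')[0]
cv2.imwrite('pics/both.png',np.vstack([cv2.resize(a,(400,300)),cv2.resize(b,(400,300))]))
print(get_obs()); print({k:v for k,v in camera_model('top').items()})
E
```

```text
{'clock': 0.1, 'joint_pos': array([-4.88691582e+01,  2.05893984e+01,  6.40918114e-01, -1.57271115e-02,
       -7.01373711e+01, -1.65073312e+01]), 'qvel': array([-0.05350704,  0.01776753,  0.05951364,  0.03191411,  0.0513869 ,
       -0.05117304]), 'tau': array([ 6.18360718e-04, -5.84162486e+01,  2.93752670e+01,  7.01551527e+00,
        1.01989068e-02, -3.63406184e-05]), 'tool_pos': array([ 0.2810514 , -0.61327098,  0.24471375]), 'orientation': array([ 1.79913486e+02, -1.02196707e-02, -1.55381836e+02]), 'force': array([-0.10249621,  0.20586516,  0.12807674]), 'moment': array([ 0.04544589, -0.04308236,  0.02903064]), 'gripper_force': 0.0, 'opening': 0.08753699708278145}
{'fx': 462.86007135831494, 'fy': 462.86007135831494, 'cx': 260.23888492901983, 'cy': 189.38382559699636, 'k1': 0.03319965127463283, 'world_to_cam': array([[-0.01437015, -0.99988819, -0.00413478,  0.08011802],
       [-0.98720236,  0.01484443, -0.15878017,  0.55069188],
       [ 0.1588238 ,  0.00180017, -0.9873053 ,  1.54416066],
       [ 0.        ,  0.        ,  0.        ,  1.        ]])}
```

View pics/t0.png

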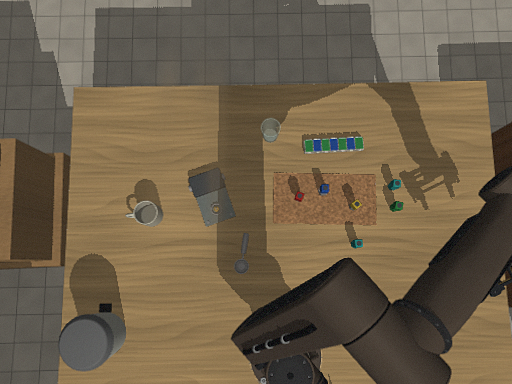

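View pics/s0.png

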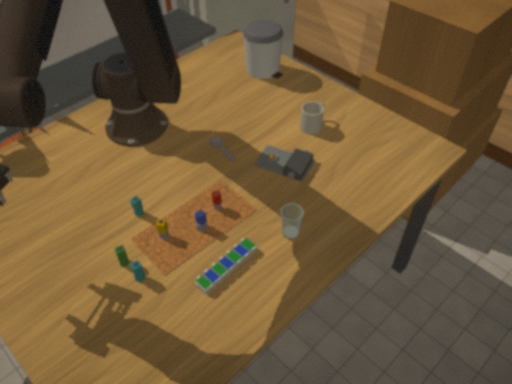

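The top view shows the bracket nut near (216,210), red at (299,196), blue at (325,188), and yellow at (357,204). The turquoise and green look-alikes are off the mat. The organizer is at (333,144), the tumbler at (270,130), and the teaspoon at (243,253).

```bash
python3 - <<'E'
from h import *
p,d,c=load('t0'); W=cloud(d,c)
for n,(u,v) in dict(red=(299,196),blue=(325,188),yellow=(357,204),nut=(216,209),mat=(285,215),plate=(222,218),hous=(205,180),spoon=(242,266),tum=(270,130),mug=(147,212),org=(333,144),look1=(357,243),look2=(397,206),look3=(395,184)).items():
    R=W[v-7:v+8,u-7:u+8].reshape(-1,3); z=R[:,2]; t=R[z>np.nanpercentile(z,97)-0.006]
    print(n,W[v,u].round(4),'top',np.nanmean(t,0).round(4),len(t))
# wrist view
E
```

```text
red [ 0.5223 -0.0576  0.0761] top [ 0.5243 -0.0588  0.0749] 38
blue [ 0.5489 -0.1463  0.0712] top [ 0.5496 -0.1466  0.0762] 34
yellow [ 0.4921 -0.2497  0.0784] top [ 0.4938 -0.249   0.0759] 38
nut [0.4879 0.225  0.0311] top [0.4924 0.2269 0.0207] 41
mat [ 0.4668 -0.0131  0.0017] top [ 0.4656 -0.0122  0.0077] 87
plate [0.4586 0.2062 0.0108] top [0.4688 0.2145 0.0156] 28
hous [0.5886 0.2625 0.0374] top [0.5876 0.2616 0.0382] 90
spoon [0.2934 0.1384 0.0035] top [0.2959 0.1384 0.0161] 41
tum [0.7734 0.034  0.0053] top [0.7281 0.036  0.1008] 22
mug [0.4846 0.4689 0.0012] top [0.496  0.4672 0.0554] 10
org [ 0.7123 -0.1862  0.0275] top [ 0.7105 -0.1844  0.0311] 80
look1 [ 0.3632 -0.2442  0.0749] top [ 0.3647 -0.2484  0.0725] 40
look2 [ 0.4844 -0.3838  0.0713] top [ 0.4866 -0.3895  0.0717] 47
look3 [ 0.5597 -0.383   0.067 ] top [ 0.5641 -0.3862  0.0723] 41
```

```bash
python3 - <<'E'
from h import *
c=camera_model('wrist'); T=np.linalg.inv(c['world_to_cam']); o=get_obs()
from scipy.spatial.transform import Rotation as R
Rt=R.from_euler('xyz',o['orientation'],degrees=True).as_matrix()
print(c['fx'],c['cx'],c['cy'],T.round(3)); print((Rt.T@(T[:3,3]-o['tool_pos'])).round(4)); print((Rt.T@T[:3,:3]).round(3))
E
```

```text
291.1570365767647 255.58509280632262 194.28805475162343 [[-0.417  0.869  0.266  0.209]
 [ 0.909  0.398  0.123 -0.648]
 [ 0.001  0.293 -0.956  0.385]
 [ 0.     0.     0.     1.   ]]
[ 0.0797 -0.0009 -0.1406]
[[ 0.    -0.956 -0.293]
 [ 1.     0.    -0.   ]
 [ 0.    -0.293  0.956]]
```

>>> {"api": "play_rows", "payload": {"deltas": [[0.026,0.054,0.003,0,0,0],[0.026,0.054,0.003,0,0,0],[0.026,0.054,0.003,0,0,0],[0.026,0.054,0.003,0,0,0],[0.026,0.054,0.003,0,0,0],[0.026,0.054,0.003,0,0,0],[0.026,0.054,0.003,0,0,0],[0.026,0.054,0.003,0,0,0],[0.026,0.054,0.003,0,0,0],[0.026,0.054,0.003,0,0,0]], "gripper": 1}}

```text
clock: 1.1
tool_pos: [0.4895, -0.1796, 0.2696]
orientation: [180.0, 0.0, -155.4]
force: [0.8, -0.8, 0.4]
opening: 0.0877
gripper_force: 0.0
```

```bash
python3 - <<'E'
from h import *
snap('wrist','w1'); print(get_obs()['tool_pos'],get_obs()['joint_pos'])
E
```

```text
[ 0.49250881 -0.17527042  0.26999199] [ 1.89735501e+00  5.14757660e+00 -1.62012109e+01 -5.47164638e-02
 -6.85335190e+01 -6.71142023e+01]
```

>>> {"api": "play_rows", "payload": {"deltas": [[0.0,0.055,0,0,0,0],[0.0,0.055,0,0,0,0],[0.0,0.055,0,0,0,0],[0.0,0.055,0,0,0,0],[0.0,0.055,0,0,0,0],[0.0,0.055,0,0,0,0],[0.0,0.055,0,0,0,0],[0.0,0.055,0,0,0,0],[0.0,0.055,0,0,0,0],[0,0,0,0,0,0]]}}

```text
clock: 2.15
tool_pos: [0.4891, 0.2185, 0.2688]
orientation: [180.0, -0.0, -155.2]
force: [-0.3, -0.2, -0.1]
opening: 0.0876
gripper_force: 0.0
```

```bash
python3 - <<'E'
from h import *
b=snap('wrist','w2')[0]; print(get_obs()['tool_pos'],get_obs()['joint_pos'])
a=load('w1')[0]
cv2.imwrite('pics/ab.png',np.hstack([a[:,56:456],b[:,56:456]]))
E
```

```text
[0.48882407 0.2165365  0.26874291] [ 4.49050166e+01  6.46993360e+00 -1.48742739e+01 -1.55325328e-02
 -6.87337811e+01 -1.10092055e+02]
```

View pics/ab.png

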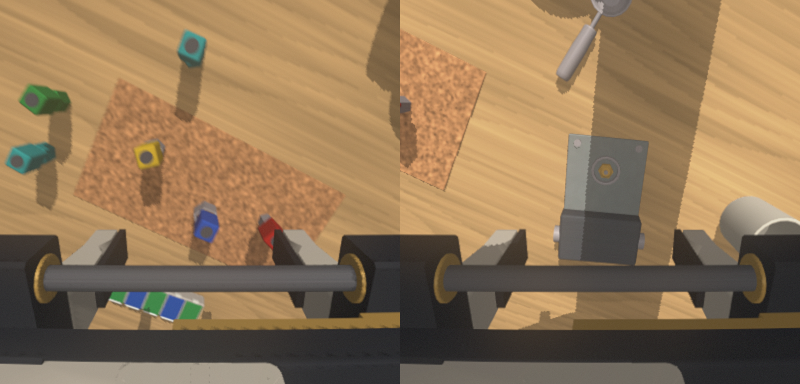

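The left half shows the three spanners on the mat: yellow (147,155), blue (206,228), red (270,232). The right half shows the bracket with the hex nut and collar at (605,171), which is column 261 in the full picture. I'll measure the plate outline for yaw, and the collar and nut sizes.

```bash
python3 - <<'E'
from h import *
def rectify(tag,z,x0,y0,s,h):  # ortho view of plane z, px size s, rows=-x cols=-y
    p,d,c=load(tag); n=int(2*h/s)
    r,q=np.mgrid[0:n,0:n]; X=x0+h-r*s; Y=y0+h-q*s
    C=np.stack([X,Y,np.full_like(X,z),np.ones_like(X)],-1)@c['world_to_cam'].T
    a=C[...,0]/C[...,2]; b=C[...,1]/C[...,2]; k=1+c['k1']*(a*a+b*b)
    return cv2.remap(p,(a*k*c['fx']+c['cx']).astype('f4'),(b*k*c['fy']+c['cy']).astype('f4'),cv2.INTER_CUBIC)
p,d,c=load('w2'); W=cloud(d,c)
print(W[160:183:4,250:274:4,2].round(4))
m=(W[...,2]>0.005)&(W[...,2]<0.012)&(abs(W[...,0]-.48)<.12)&(abs(W[...,1]-.22)<.12)
P=W[m][:,:2]; print(len(P),cv2.minAreaRect((P*1000).astype('f4')))
m=(W[...,2]>0.028)&(W[...,2]<0.04)&(abs(W[...,0]-.56)<.14)&(abs(W[...,1]-.22)<.14)
P=W[m][:,:2]; print(len(P),cv2.minAreaRect((P*1000).astype('f4')))
a=rectify('w2',0.016,.488,.22,.00025,.05); b=rectify('w2',0.008,.52,.22,.0005,.1)
cv2.imwrite('pics/nut.png',np.hstack([a,b]))
E
```

```text
[[0.0109 0.0182 0.0099 0.0091 0.0166 0.0185]
 [0.0172 0.0084 0.012  0.0139 0.0086 0.0098]
 [0.0156 0.0114 0.0219 0.0234 0.0213 0.0095]
 [0.011  0.0103 0.0234 0.0267 0.0241 0.0088]
 [0.0171 0.0084 0.0213 0.024  0.0198 0.0105]
 [0.0162 0.0158 0.0093 0.0081 0.01   0.0174]]
5429 ((465.4300537109375, 176.82742309570312), (213.59439086914062, 187.99746704101562), 19.444841384887695)
3810 ((584.3986206054688, 259.9750671386719), (70.51802825927734, 130.46270751953125), 19.453969955444336)
```

View pics/nut.png

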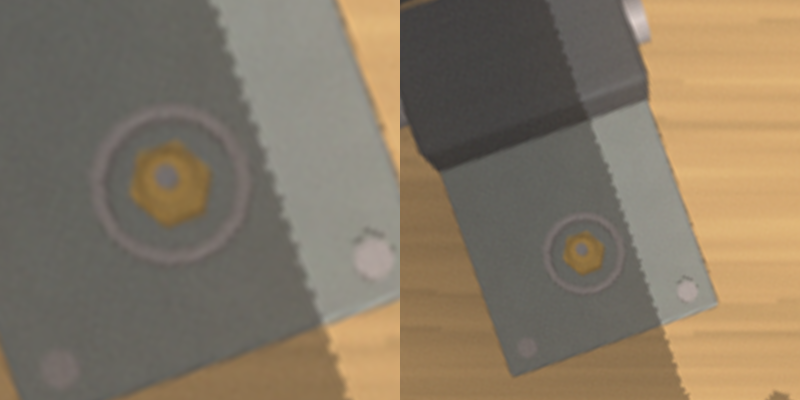

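The collar ring is centred at left-half pixel (172,184), with outer radius about 19.7 mm. The nut is about 18 to 19 mm across flats, so it is the middle size and yellow should fit. Nut axis is at (0.492, 0.227) and bracket yaw is 19.5°. Both agree with the housing position: its expected centre of (0.584, 0.260) matches the measured one. Next is the yellow spanner's yaw.

```bash
cat >> h.py <<'E'
def rectify(tag,z,x0,y0,s,h):
    p,d,c=load(tag); n=int(2*h/s)
    r,q=np.mgrid[0:n,0:n]; X=x0+h-r*s; Y=y0+h-q*s
    C=np.stack([X,Y,np.full_like(X,z),np.ones_like(X)],-1)@c['world_to_cam'].T
    a=C[...,0]/C[...,2]; b=C[...,1]/C[...,2]; k=1+c['k1']*(a*a+b*b)
    return cv2.remap(p,(a*k*c['fx']+c['cx']).astype('f4'),(b*k*c['fy']+c['cy']).astype('f4'),cv2.INTER_CUBIC)
E
python3 - <<'E'
from h import *
p,d,c=load('w1'); W=cloud(d,c)
R=W[130:185,180:230].reshape(-1,3); t=R[(R[:,2]>.068)]
print(len(t),np.nanmean(t,0).round(4),cv2.minAreaRect((t[:,:2]*1000).astype('f4')))
a=rectify('w1',.073,.493,-.249,.0002,.04); b=rectify('w1',.02,.493,-.249,.0002,.04)
cv2.imwrite('pics/y1.png',np.hstack([a,b]))
E
```

```text
498 [ 0.4941 -0.2481  0.0745] ((495.124267578125, -248.51034545898438), (26.250032424926758, 26.116134643554688), 36.28026580810547)
```

View pics/y1.png

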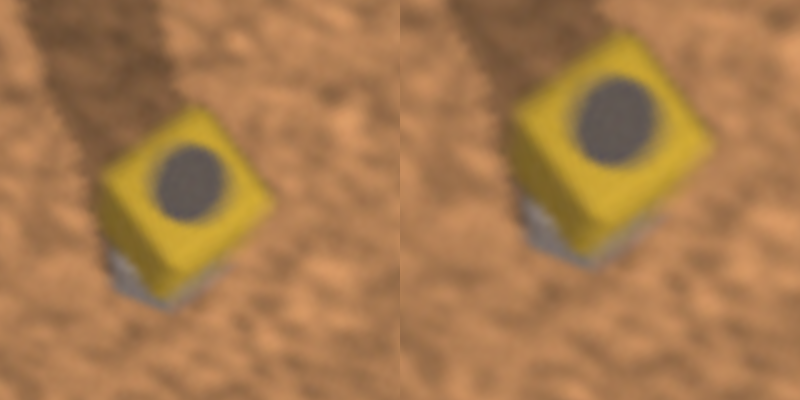

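The yellow grip top is square at about 36°. The tube's lower-left edge, (525,230) to (590,268), has its normal at about 150°, and the lower-right edge is parallel to a grip face. So a hex flat faces 36° and the spanner must turn about -17° to match the nut. I'll check this from closer with the arm at rest.

>>> {"api": "play_rows", "payload": {"deltas": [[0.0096,-0.058,-0.0096,0,0,0.0071],[0.0096,-0.058,-0.0096,0,0,0.0071],[0.0096,-0.058,-0.0096,0,0,0.0071],[0.0096,-0.058,-0.0096,0,0,0.0071],[0.0096,-0.058,-0.0096,0,0,0.0071],[0.0096,-0.058,-0.0096,0,0,0.0071],[0.0096,-0.058,-0.0096,0,0,0.0071],[0.0096,-0.058,-0.0096,0,0,0.0071],[0.0096,-0.058,-0.0096,0,0,0.0071],[0,0,0,0,0,0]]}}

```text
clock: 3.2
tool_pos: [0.5569, -0.2086, 0.1985]
orientation: [179.9, -0.2, -144.2]
force: [-1.2, 0.4, -1.1]
opening: 0.0876
gripper_force: 0.0
```

>>> {"api": "play_rows", "payload": {"deltas": [[0,0,0,0,0,0],[0,0,0,0,0,0]]}}

```text
clock: 3.4
tool_pos: [0.5578, -0.2033, 0.2005]
orientation: [180.0, -0.0, -143.9]
force: [-0.4, 0.6, 0.9]
opening: 0.0878
gripper_force: 0.0
```

```bash
python3 - <<'E'
from h import *
p,d,c=snap('wrist','w3'); W=cloud(d,c); o=get_obs(); print(o['tool_pos'],o['orientation'])
m=(W[...,2]>.068)&(np.hypot(W[...,0]-.494,W[...,1]+.2485)<.03)
t=W[m]; print(len(t),t.mean(0).round(4),cv2.minAreaRect((t[:,:2]*1000).astype('f4')))
a=rectify('w3',.073,.494,-.2485,.0002,.03)
h=cv2.cvtColor(a,cv2.COLOR_BGR2HSV); k=((h[...,0]>20)&(h[...,0]<33)&(h[...,1]>120)).astype('u8')
cs=max(cv2.findContours(k,0,1)[0],key=cv2.contourArea); print(cv2.minAreaRect(cs))
b=rectify('w3',.003,.494,-.2485,.0002,.03); cv2.imwrite('pics/y3.png',np.hstack([a,b]))
E
```

```text
[ 0.558106   -0.20272022  0.20077564] [-1.79992841e+02  2.16028129e-02 -1.43854701e+02]
882 [ 0.4948 -0.2487  0.0744] ((494.9833679199219, -248.6632080078125), (25.846267700195312, 25.141742706298828), 36.15298080444336)Traceback (most recent call last):
  File "<stdin>", line 7, in <module>
cv2.error: OpenCV(4.12.0) /io/opencv/modules/imgproc/src/contours_new.cpp:332: error: (-2:Unspecified error) in function 'static std::shared_ptr<ContourScanner_> ContourScanner_::create(cv::ContourDataStorage<cv::Point_<int>, 1024, 0>::storage_t&, cv::ContourDataStorage<signed char, 1024, 0>::storage_t&, cv::Mat, int, int, cv::Point)'
> Modes other than RETR_FLOODFILL and RETR_CCOMP support only CV_8UC1 images (expected: 'img.type() == CV_8UC1'), where
>     'img.type()' is 4 (CV_32SC1)
> must be equal to
>     'CV_8UC1' is 0 (CV_8UC1)
```

>>> {"api": "play_rows", "payload": {"deltas": [[-0.02625,-0.0192,-0.025,0,0,0],[-0.02625,-0.0192,-0.025,0,0,0],[-0.02625,-0.0192,-0.025,0,0,0],[0,0,0,0,0,0],[0,0,-0.0277,0,0,0],[0,0,-0.0277,0,0,0],[0,0,-0.0277,0,0,0],[0,0,-0.0277,0,0,0],[0,0,0,0,0,0],[0,0,0,0,0,0]]}}

```text
clock: 4.45
tool_pos: [0.4961, -0.2486, 0.0526]
orientation: [-180.0, -0.0, -143.8]
force: [-0.2, 0.0, -0.0]
opening: 0.0876
gripper_force: 0.0
```

>>> {"api": "play_rows", "payload": {"deltas": [[0,0,0,0,0,0],[0,0,0,0,0,0],[0,0,0,0,0,0],[0,0,0,0,0,0],[0,0,0,0,0,0],[0,0,0,0,0,0],[0,0,0,0,0,0],[0,0,0,0,0,0]], "gripper": -1}}

```text
clock: 5.25
tool_pos: [0.4953, -0.2493, 0.0518]
orientation: [180.0, -0.0, -143.9]
force: [-1.7, 1.4, 1.3]
opening: 0.0289
gripper_force: 0.6
```

>>> {"api": "play_rows", "payload": {"deltas": [[0,0,0,0,0,0],[0,0,0,0,0,0],[0,0,0,0,0,0]]}}

```text
clock: 5.55
tool_pos: [0.4952, -0.2493, 0.0517]
orientation: [180.0, -0.0, -143.9]
force: [-0.4, -0.3, -1.1]
opening: 0.0256
gripper_force: 30.0
```

>>> {"api": "play_rows", "payload": {"deltas": [[0,0,0.03,0,0,0],[0,0,0.04,0,0,0],[0,0,0.04,0,0,0],[0,0,0.04,0,0,0],[0,0,0,0,0,0]]}}

```text
clock: 6.05
tool_pos: [0.4979, -0.25, 0.1765]
orientation: [-179.6, 0.3, -143.8]
force: [0.5, -0.7, -1.0]
opening: 0.0259
gripper_force: 30.0
```

>>> {"api": "play_rows", "payload": {"deltas": [[-0.0004,0.045,0,0,0,-0.0093],[-0.0004,0.0595,0,0,0,-0.0093],[-0.0004,0.0595,0,0,0,-0.0093],[-0.0004,0.0595,0,0,0,-0.0093],[-0.0004,0.0595,0,0,0,-0.0093],[-0.0004,0.0595,0,0,0,-0.0093],[-0.0004,0.0595,0,0,0,-0.0093],[-0.0004,0.0595,0,0,0,-0.0093],[-0.0004,0.0595,0,0,0,-0.0093],[-0.0004,0.0595,0,0,0,-0.0093]]}}

```text
clock: 7.05
tool_pos: [0.4915, 0.217, 0.1714]
orientation: [180.0, -0.0, -160.7]
force: [2.8, -0.2, -1.1]
opening: 0.026
gripper_force: 30.0
```

>>> {"api": "play_rows", "payload": {"deltas": [[0,0.0145,0,0,0,0],[0,0,0,0,0,0],[0,0,0,0,0,0],[0,0,0,0,0,0]]}}

```text
clock: 7.45
tool_pos: [0.4919, 0.2255, 0.1715]
orientation: [-180.0, -0.0, -160.7]
force: [0.1, 0.3, -1.8]
opening: 0.0262
gripper_force: 30.0
```

```bash
python3 - <<'E'
from h import *
o=get_obs();print(o)
p,d,c=snap('wrist','w4'); W=cloud(d,c)
a=rectify('w4',.016,.492,.227,.0002,.04); cv2.imwrite('pics/n4.png',np.hstack([a,cv2.resize(p,(533,400))[:,67:467]]))
# refit bracket housing + plate from w2 (undisturbed view), nut top centroid
p,d,c=load('w2'); W=cloud(d,c)
m=(W[...,2]>.0195)&(np.hypot(W[...,0]-.492,W[...,1]-.227)<.012); print('nut',m.sum(),W[m].mean(0).round(4))
r=rectify('w2',.016,.492,.227,.0002,.03); h=cv2.cvtColor(r,cv2.COLOR_BGR2HSV)
k=((h[...,0]>10)&(h[...,0]<30)&(h[...,1]>130)).astype('u8'); n,l,s,ce=cv2.connectedComponentsWithStats(k)
i=l[150,150]; print('brass',s[i],(.492+.03-ce[i][1]*.0002).round(4),(.227+.03-ce[i][0]*.0002).round(4))
E
```

```text
{'clock': 7.45, 'joint_pos': array([ 4.53820515e+01,  1.15901128e+01, -2.21578693e+01, -8.53118520e-03,
       -5.62933268e+01, -1.16042744e+02]), 'qvel': array([-0.34530882, -0.28456115,  0.13324675,  0.12482765,  0.01765965,
       -0.17333971]), 'tau': array([ 5.20978980e-01, -4.25112426e+01,  2.63335007e+01,  6.27802178e+00,
       -7.08959321e-02,  6.63490500e-03]), 'tool_pos': array([0.49194451, 0.22553951, 0.1715199 ]), 'orientation': array([-1.79988237e+02, -4.02293032e-02, -1.60665434e+02]), 'force': array([ 0.09243171,  0.27575262, -1.80100451]), 'moment': array([-0.02512583,  0.00107203, -0.00838432]), 'gripper_force': 29.999735355377197, 'opening': 0.026248415088475124}
nut 137 [0.4916 0.2273 0.0227]Traceback (most recent call last):
  File "<stdin>", line 9, in <module>
cv2.error: OpenCV(4.12.0) /io/opencv/modules/imgproc/src/connectedcomponents.cpp:5632: error: (-215:Assertion failed) iDepth == CV_8U || iDepth == CV_8S in function 'connectedComponents_sub1'
```

View pics/n4.png

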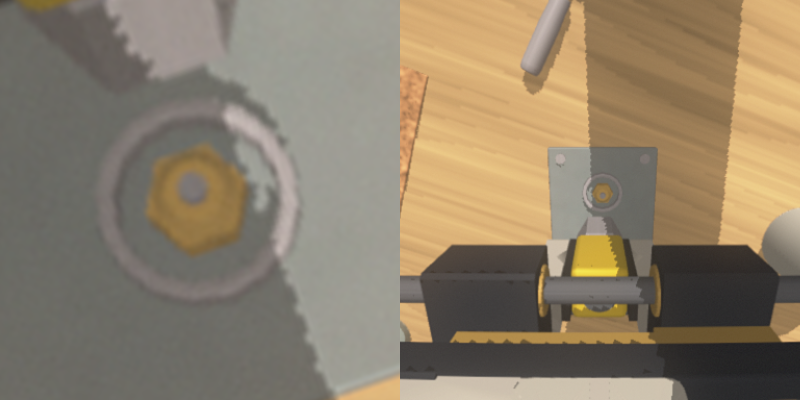

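Collar centre at (198,200) in the left half, so the nut axis is (0.492, 0.2274). The spanner is gripped straight. I'll descend to just above the nut.

>>> {"api": "play_rows", "payload": {"deltas": [[0,0.001,-0.02,0,0,0],[0,0,-0.033,0,0,0],[0,0,-0.033,0,0,0],[0,0,-0.031,0,0,0],[0,0,0,0,0,0],[0,0,0,0,0,0],[0,0,0,0,0,0]]}}

```text
clock: 8.2
tool_pos: [0.4931, 0.2278, 0.0797]
orientation: [180.0, 0.1, -160.6]
force: [0.1, 0.2, -1.0]
opening: 0.0259
gripper_force: 30.0
```

```bash
python3 - <<'E'
from h import *
o=get_obs();print(o['tool_pos'],o['force'],o['orientation'])
p,d,c=snap('wrist','w5'); cv2.imwrite('pics/n5.png',cv2.resize(p[150:300,160:360],(800,600),interpolation=cv2.INTER_CUBIC))
def px(P):
    q=c['world_to_cam']@np.r_[P,1]; a,b=q[:2]/q[2]; k=1+c['k1']*(a*a+b*b); u,v=a*k*c['fx']+c['cx'],b*k*c['fy']+c['cy']; return round((u-160)*4),round((v-150)*4)
x,y,z=o['tool_pos']; z-=.0487
for k in range(6):
    t=np.radians(19.45+30+60*k); print(k,px((x+.01501*np.cos(t),y+.01501*np.sin(t),z)))
print('collar',[px((.492+.0195*np.cos(t),.2274+.0195*np.sin(t),.016)) for t in np.radians(19.45+np.array([90,180,270]))])
E
```

```text
[0.49305661 0.22775394 0.07967754] [ 0.09443509  0.23825791 -1.03683998] [ 1.79967289e+02  1.16224646e-01 -1.60623391e+02]
0 (430, 361)
1 (474, 294)
2 (432, 224)
3 (345, 224)
4 (303, 294)
5 (346, 362)
collar [(492, 257), (388, 158), (284, 258)]
```

View pics/n5.png

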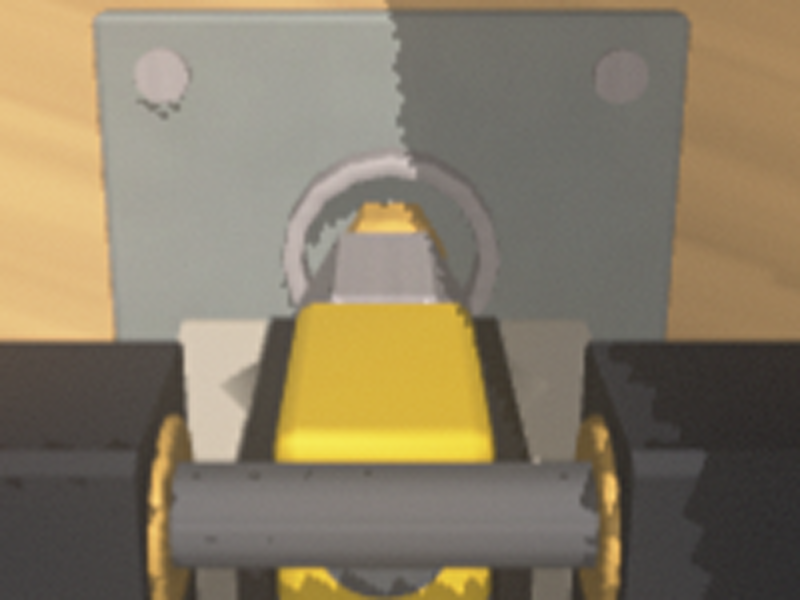

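Near view: a hex flat faces the camera, with the tube's front lower edge at row 233, cols 345 to 433. The nut's front is at row 203 and the collar ring spans cols 283 to 497. The yaw matches. I'll compare these with the projected positions to find the fore-aft offset.

```bash
python3 - <<'E'
from h import *
p,d,c=load('w5')
def px(P):
    q=c['world_to_cam']@np.r_[P,1]; a,b=q[:2]/q[2]; k=1+c['k1']*(a*a+b*b); u,v=a*k*c['fx']+c['cx'],b*k*c['fy']+c['cy']; return round((u-160)*4),round((v-150)*4)
t=np.radians(19.45); X=np.array([np.cos(t),np.sin(t),0]); Y=np.array([-np.sin(t),np.cos(t),0])
N=np.array([.492,.2274,0])
f=lambda a,b,z,O=N: px(O+X*a+Y*b+np.array([0,0,z]))
print('hex front top',f(-.009,.0052,.018),f(-.009,-.0052,.018),'cone top',f(-.006,.0035,.022),f(-.006,-.0035,.022),'hex at plate',f(-.009,0,.008))
print('collar R19.5,20 front',f(-.0195,0,.016),f(-.02,0,.016),'inner16.5',f(-.0165,0,.016))
print('plate front',f(-.045,.055,.008),f(-.045,-.055,.008))
S=np.array([.49306,.22775,0]); z=.07968-.0487
for dx in(0,.001,.002): print(dx,f(-.013+dx,.0075,z,S),f(-.013+dx,-.0075,z,S), 'grip/tube top',f(-.013+dx,.013,z+.028,S), 'grip top',f(-.013+dx,.013,z+.07,S))
E
```

```text
hex front top (416, 216) (360, 216) cone top (407, 238) (369, 239) hex at plate (388, 199)
collar R19.5,20 front (388, 158) (388, 155) inner16.5 (388, 173)
plate front (688, 11) (87, 12)
0 (432, 224) (345, 224) grip/tube top (476, 287) grip top (504, 427)
0.001 (432, 230) (345, 230) grip/tube top (476, 293) grip top (504, 435)
0.002 (432, 235) (345, 235) grip/tube top (476, 299) grip top (504, 443)
```

>>> {"api": "play_rows", "payload": {"deltas": [[-0.003,-0.001,0,0,0,0],[0,0,-0.004,0,0,0],[0,0,0,0,0,0],[0,0,0,0,0,0],[0,0,0,0,0,0]]}}

```text
clock: 8.75
tool_pos: [0.4898, 0.2268, 0.075]
orientation: [-180.0, 0.0, -160.6]
force: [0.3, -0.2, -0.8]
opening: 0.0263
gripper_force: 30.0
```

>>> {"api": "play_rows", "payload": {"deltas": [[0,0,-0.003,0,0,0],[0,0,-0.003,0,0,0],[0,0,0,0,0,0],[0,0,0,0,0,0]]}}

```text
clock: 9.15
tool_pos: [0.4897, 0.2267, 0.07]
orientation: [-180.0, -0.0, -160.6]
force: [-1.4, 0.2, -2.2]
opening: 0.0259
gripper_force: 30.0
```

>>> {"api": "play_rows", "payload": {"deltas": [[0.0008,0,-0.002,0,0,0],[0,0,-0.002,0,0,0],[0,0,-0.001,0,0,0],[0,0,0,0,0,0],[0,0,0,0,0,0]]}}

```text
clock: 9.65
tool_pos: [0.4906, 0.2269, 0.0664]
orientation: [180.0, 0.0, -160.6]
force: [0.2, 0.4, 1.3]
opening: 0.0257
gripper_force: 30.0
```

```bash
python3 - <<'E'
from h import *
o=get_obs();print(o['tool_pos'],o['force'],o['moment'],o['orientation'])
E
```

```text
[0.49060711 0.22694574 0.0664295 ] [0.19665409 0.37823283 1.25729577] [ 0.19138818 -0.01841108  0.00718816] [ 1.79987919e+02  3.39631308e-02 -1.60603654e+02]
```

>>> {"api": "play_rows", "payload": {"deltas": [[0,0,-0.002,0,0,0],[0,0,-0.002,0,0,0],[0,0,0,0,0,0],[0,0,0,0,0,0]]}}

```text
clock: 10.05
tool_pos: [0.4908, 0.2273, 0.063]
orientation: [180.0, 0.1, -160.6]
force: [1.6, 4.9, -2.7]
opening: 0.0258
gripper_force: 30.0
```

```bash
python3 - <<'E'
from h import *
o=get_obs();print(o['tool_pos'],o['force'],o['moment'],o['orientation'])
E
```

```text
[0.49078624 0.22734121 0.06295462] [ 1.60301402  4.93320748 -2.71006353] [ 1.5254116  -0.76407848  0.01248608] [ 1.79964914e+02  5.95957090e-02 -1.60603717e+02]
```

>>> {"api": "play_rows", "payload": {"deltas": [[0.0003,0.0008,0,0,0,0],[0,0,-0.002,0,0,0],[0,0,-0.002,0,0,0],[0,0,0,0,0,0],[0,0,0,0,0,0]]}}

```text
clock: 10.55
tool_pos: [0.4907, 0.2275, 0.0596]
orientation: [180.0, 0.0, -160.6]
force: [2.2, 3.4, -2.4]
opening: 0.0262
gripper_force: 30.0
```

```bash
python3 - <<'E'
from h import *
o=get_obs();print(o['tool_pos'],o['force'],o['moment'],o['orientation'])
E
```

```text
[0.49065722 0.22746912 0.05960676] [ 2.22941946  3.38301218 -2.35514859] [ 1.50430443 -0.67410549 -0.02108171] [ 1.79992168e+02  2.11477661e-03 -1.60616572e+02]
```

Foot is about 3 mm above the plate and still going in freely. Continuing to contact.

>>> {"api": "play_rows", "payload": {"deltas": [[0.0003,0.0006,-0.002,0,0,0],[0,0,-0.002,0,0,0],[0,0,0,0,0,0],[0,0,0,0,0,0]]}}

```text
clock: 10.95
tool_pos: [0.4907, 0.2276, 0.0567]
orientation: [-180.0, -0.0, -160.6]
force: [-0.9, 0.9, 4.0]
opening: 0.0256
gripper_force: 30.0
```

>>> {"api": "play_rows", "payload": {"deltas": [[0,0,-0.001,0,0,0],[0,0,0,0,0,0],[0,0,0,0,0,0]]}}

```text
clock: 11.25
tool_pos: [0.4907, 0.2276, 0.0567]
orientation: [-180.0, -0.0, -160.6]
force: [-3.1, 0.1, 13.0]
opening: 0.0258
gripper_force: 30.0
```

It stops at TCP z = 0.0567 with 13 N upward, which is exactly the height predicted for the foot on the plate. One last look before handing in.

```bash
python3 - <<'E'
from h import *
p,d,c=snap('wrist','w6'); q=snap('top','t6')[0]
cv2.imwrite('pics/f.png',np.hstack([cv2.resize(p[150:300,160:360],(400,300)),cv2.resize(q[90:270,180:420],(400,300))])); print(get_obs()['force'])
E
```

```text
[-2.8534974   1.06637546 13.3693201 ]
```

View pics/f.png

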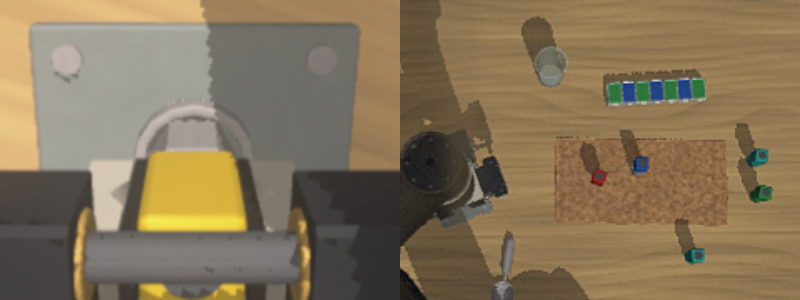

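The tube sits inside the collar at (192,130) in the left half. Red and blue still stand on the mat at (598,177) and (641,164), and the organizer, tumbler and teaspoon look undisturbed.

```bash
python3 -c "
from plant import *
print(close_job())"
```

```text
the job is handed in; nothing more can be done
None
```

The yellow spanner fits: it is fully seated on the nut down to the plate and still gripped upright; I chose it by measuring the nut, so red and blue were never tried and still stand on the mat.

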